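# Nest the domed ink-tub lids in the dryer and switch it on

## Robot

A 6-joint arm with a two-finger parallel gripper is mounted at the origin on the work surface. World frame = base frame: x ahead of the robot, y to its left, z up, the work surface at z = 0. Lengths are in mm, angles in degrees, forces in N, time in s.
With the tool pointing down it reaches from about 300 to 850 mm from the base axis. Payload 4.2 kg.
Tool frame: the origin (TCP) lies midway between the tips of the shut fingers; the grasp point (between the pads) lies 19 mm behind it; z points along the fingers, y is the line along which they close (so a half turn about z gives the same grasp; the last joint's range is limited). The gripper opens to 91 mm and grips with 3 to 60 N. Pads are 32 mm wide; open, the fingers measure 118 mm over their backs; the gripper's body (76 mm by 178 mm) begins 60 mm behind the grasp point.
Start: joints at [-67.781, 18.312, 89.639, -0, 72.044, -1.146], TCP at [228.044, -527.863, 213.976] pointing down, gripper open.
Joint ranges: [-177.97, 177.97], [-48.28, 115.42], [12.27, 149.76], [-77.06, 257.06], [2.81, 150.46], [-146.56, 146.56]. Speed limits (degrees/s): [147.25, 147.25, 180, 180, 180, 180].

## Interface

Orientations are given as [roll, pitch, yaw] about the fixed x, y, z axes, in that order (R = Rz(yaw) Ry(pitch) Rx(roll)).
In Python, from workcell import env gives the robot as it stands.
- The arm moves only by the shell command python3 -m jog 'ROWS' [FORCE]. ROWS is a JSON object of lists of equal length, an entry for each row: "jaw": the finger opening in mm, from 0 to 91.2; "slide": the shift along the tool's x, y, z in units of 30 mm (1.0 is 30 mm), a list of three; "spin": the turn about the tool's z in units of 8 degrees (1.0 is 8 degrees). In form: {"jaw": [jaw, ...], "slide": [[dx, dy, dz], ...], "spin": [spin, ...]}. A call has 1 to 10 rows; each row shifts and turns the commanded pose from where the row before left it, along the tool's axes as they then stand; what a row does not reach is not made up. A row lasts 1/10 s, in which the tool goes at most 50 mm and 8.59 degrees, less where a joint would pass 70% of its speed; a pose out of reach is approached as far as the arm can. A call is refused whole if a number of a shift passes 1 or a number of a turn 1, either way. A call with a gripper value outside its range is refused whole. The fingers move at their own pace and stop on an object; FORCE is the grip in N (left out, the last holds). Time passes only in rows, so rows that do not move let the fingers close. It gives the time, the measured TCP pose, the force, the opening and the grip force at its end, in the units of the state.
- env.state(): the state, without advancing time (a new reading comes with each control period).
- env.grab_frame(name): name is "side" or "top"; returns the picture (480x640x3 uint8, red, green, blue); there is no depth.
- env.camera_model(name): a dict with "fx", "fy", "cx", "cy" (pixels), "D" ([k1, k2, p1, p2, k3] as OpenCV has them; the pictures are not rectified), "camera_from_world" (4x4, takes a point from world to camera coordinates). Camera axes: x right, y up, looking along -z (the intrinsics and any distortion apply to the point x, -y, -z); pixel columns grow to the right and rows downward; lengths in mm; the calibration is good to about 2 mm. A picture is of the moment at which its call begins. camera_model takes no time and is no camera call.
- env.job_done(): hands the job in; it is judged then, once.
The state is a dict: "time_s": time; "qpos": joint angles; "qvel": joint speeds; "effort": joint torques, N m; "ee_pos": TCP position; "ee_rot": TCP orientation; "force": force on the tool from outside, world axes, zero at the start; "torque": the same for the moment, N m; "gripper_width": finger opening in mm; "gripper_force": force on a finger pad.
Only numpy, scipy, OpenCV 4.12 (cv2) and the standard library are available. Lean on these libraries where they do the work, as an engineer would, in place of code of your own. Each camera call takes 0.05 s, during which the arm holds its last target. There are 200 camera calls.

## Task

The blue lid already lies upside down in the dryer's well. Get the orange lid off the deck and into the blue one, then the green lid into the orange one, all mouth up, each sitting level and fully home in the middle of the one below; only then flip the dryer's red toggle over to its on side (the green mark) and leave it there. Leave the two small jars on the deck standing where they are.

Things in the scene. Friction and masses are not known exactly. Their poses are not given: they have to be found in the camera images.
- dryer: Steel lid dryer fixed to the bench, 280 (x) by 540 (y) mm, flat deck 60 mm high. Origin: on the bench under its centre; own x away from the robot at yaw 0. Square well, 140 mm wide, 22 mm deep, sheer sides, its centre 30 mm to -x of the origin. Behind it a yellow switch box, 25 mm high on the deck: x +85 to +135, y -50 to +50 mm in its own frame.
- well (a point): Centre of the well's floor, 38 mm above the bench; axes as the dryer's.
- large_lid: Blue domed plastic lid, 4 mm wall, no knob, lying dome down on its flat crown; wall flares out over the lowest 9 mm, then a near-upright skirt. Origin: centre of the crown's underside; z up out of the mouth. 134 mm across the rim (mouth 126 inside), 20 mm high, crown 102 mm across, floor 4 mm thick, 120 g. Lies in the well with a few mm of play, rim 2 mm below the deck.
- medium_lid: Orange domed plastic lid, 4 mm wall, no knob, lying dome down on its flat crown; wall flares out over the lowest 9 mm, then a near-upright skirt. Origin: centre of the crown's underside; z up out of the mouth. 118 mm across the rim (mouth 110 inside), 20 mm high, crown 86 mm, floor 4 mm thick, about 100 g. Starts on the deck beside the well. Home, its origin is 4 mm above the blue lid's.
- small_lid: Green domed plastic lid, 4 mm wall, no knob, lying dome down on its flat crown; wall flares out over the lowest 9 mm, then a near-upright skirt. Origin: centre of the crown's underside; z up out of the mouth. 102 mm across the rim (mouth 94 inside), 20 mm high, crown 70 mm, floor 4 mm thick, about 80 g. Starts on the other side. Home, its origin is 4 mm above the orange lid's.
- dryer_switch (a joint): Toggle lever, rad: 0 off (leans to the dryer's -y, red mark), 1.0 on (leans to its +y, green mark). Pivot at (110, 0, 82) mm in the dryer's frame; swings in the dryer's y-z plane. Steel rod 10 mm thick with a red ball. The heavy ball makes it fall over to the nearer end from the middle (0.5); about 0.7 N at the ball moves it.
- switch_tip (a point): Centre of the red ball (24 mm across) at the lever's end, 60 mm from the pivot: 135 mm above the bench at both ends of the swing (142 mm midway), 29 mm to the pivot's -y side when off, +y side when on.
- red_jar: Small closed red jar with a white cap, 44 mm across, 55 mm high, standing on the deck's far edge strip; origin at the centre of its underside. Leave it alone.
- violet_jar: Small closed violet jar with a white cap, 44 mm across, 55 mm high, on the deck's far edge strip on the other wing; origin at the centre of its underside. Leave it alone.
There are look-alikes about, which are no part of the job. Leave any white look-alike of the large_lid alone. There is more than one size of the medium_lid; the one meant has the size given above.

How it is judged (in metres and radians):
On the way, in this order (a step that is already met when the one before it is completed fails the run):
1. the orange lid sits home in the blue lid, level and centred (horizontal distance between medium_lid and large_lid below 0.008 m and z of medium_lid in the frame of large_lid between 0 and 0.009 m and angle between medium_lid's own z axis and vertical below 0.1 rad), for 0.2 s.
2. then the green lid sits home in the orange lid, level and centred (all of step 1 and horizontal distance between small_lid and medium_lid below 0.008 m and z of small_lid in the frame of medium_lid between 0 and 0.009 m and angle between small_lid's own z axis and vertical below 0.1 rad), for 0.2 s.
3. then the toggle is flipped on (all of step 2 and value of joint dryer_switch above 0.85 rad), for 0.2 s.
At the end, for the whole second after the job is handed in: Blue lid flat in the well (12 mm off centre at most); orange in blue and green in orange, mouth up, each within 8 mm of the centre of the lid below, its underside less than 9 mm above that lid's, tilted under 0.1 rad; all at rest; toggle on (above 0.85 rad) (all of step 3 and horizontal distance between large_lid and well below 0.012 m and z of large_lid in the frame of well below 0.006 m and angle between large_lid's own z axis and vertical below 0.1 rad and linear speed of each of large_lid, medium_lid, small_lid below 0.03 m/s); the robot touches nothing.
It fails at once if a jar on the deck is moved more than 20 mm or knocked over (distance of any of red_jar, violet_jar from where it was at the start of the episode above 0.02 m or angle between any of red_jar, violet_jar's own z axis and vertical above 0.4 rad).
It fails at once if the toggle is switched on before the lids are nested (value of joint dryer_switch above 0.7 rad and not (horizontal distance between small_lid and medium_lid below 0.02 m and horizontal distance between medium_lid and large_lid below 0.02 m)).
It also fails if it takes over 72 s, if anything falls off the work surface, if the arm or the gripper's body presses on something with over 40 N, if the wrist force passes 120 N, or if a joint passes its speed limit or range.

## Working session

There is one attempt and no reset: what is moved stays moved. The work goes in short steps, Python scripts to look and compute and a shell command to move; the robot and the scene stay as the last step left them, time stands still between calls to the robot, and variables do not carry over. Pictures are saved under pics/ and viewed, at most 11 in all, crops included, and the job is handed in when it is done.

```bash
mkdir -p pics; cat > h.py <<'E'
import numpy as np, cv2
from workcell import env
def cam(n):
    m=env.camera_model(n); K=np.array([[m['fx'],0,m['cx']],[0,m['fy'],m['cy']],[0,0,1.]])
    return K,np.array(m['D'],float),np.array(m['camera_from_world'],float)
def px2w(n,uv,z):
    K,D,T=cam(n); p=cv2.undistortPoints(np.array([[uv]],float),K,D)[0,0]
    d=T[:3,:3].T@np.array([p[0],-p[1],-1.]); c=-T[:3,:3].T@T[:3,3]
    return c+d*(z-c[2])/d[2]
def w2px(n,P):
    K,D,T=cam(n); q=np.atleast_2d(P)@T[:3,:3].T+T[:3,3]; q=q*[1,-1,-1]
    return cv2.projectPoints(q,np.zeros(3),np.zeros(3),K,D)[0][:,0]
def shot(n,f):
    im=env.grab_frame(n)[...,::-1].copy(); cv2.imwrite('pics/'+f,im); return im
E
python3 - <<'E'
from h import *
shot('top','t0.png');shot('side','s0.png')
for n in('top','side'):
    K,D,T=cam(n);print(n,K[0],D,-T[:3,:3].T@T[:3,3])
print(env.state())
E
```

```text
top [557.78382148   0.         322.94866862] [-0.08368164  0.          0.          0.          0.        ] [ 263.99093705   30.4372084  1170.45126013]
side [501.9365745    0.         319.46802147] [0.02333321 0.         0.         0.         0.        ] [132.3858172  915.80875227 747.33485535]
{'time_s': 0.1, 'qpos': array([-6.77812576e+01,  1.83463670e+01,  8.96980647e+01,  1.01678412e-03,
        7.20430505e+01, -1.14720616e+00]), 'qvel': array([-0.1039304 , -0.06587224, -0.16278305, -0.06464969,  0.05202385,
        0.05202029]), 'effort': array([ 1.82205617e-04, -4.13332272e+01, -2.32509148e+01,  7.28800683e-02,
        4.21764760e-02, -7.70061229e-05]), 'ee_pos': array([ 227.87502873, -527.44228738,  213.22965435]), 'ee_rot': array([-1.79912555e+02, -2.71807823e-03,  2.33656323e+01]), 'force': array([ 0.04254868, -0.60962948, -0.4803352 ]), 'torque': array([-0.01190233,  0.01794257,  0.00040908]), 'gripper_force': 0.0, 'gripper_width': 91.55716570542725}
```

View pics/t0.png

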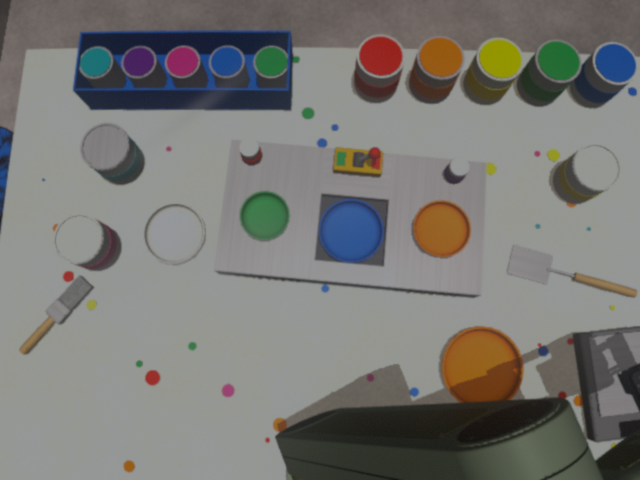

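View pics/s0.png

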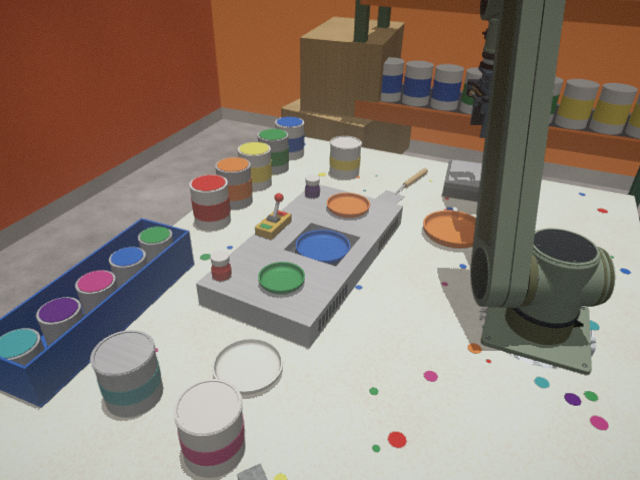

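The top view (up = +x, right = −y) shows a green lid at (265,216), blue in the well at (351,231), and the switch ball at (375,154). The jars are at (250,152) and (457,170).
Candidates for the orange lid are (441,229) on the deck and (483,366) on the bench, which looks bigger. The orange can at (440,58) and the white ring at (175,234) are not lids I want. I choose (441,229) and will check its size.

```bash
cat >> h.py <<'E'
COL={'orange':(5,18),'green':(45,80),'blue':(100,125)}
def blob(im,col,box):
    x0,y0,x1,y1=box; h=cv2.cvtColor(im,cv2.COLOR_BGR2HSV)
    a,b=COL[col]; m=cv2.inRange(h,(a,110,60),(b,255,255)); k=np.zeros_like(m);k[y0:y1,x0:x1]=255
    m=cv2.morphologyEx(m&k,cv2.MORPH_OPEN,np.ones((3,3)))
    c=max(cv2.findContours(m,cv2.RETR_EXTERNAL,cv2.CHAIN_APPROX_NONE)[0],key=cv2.contourArea)
    return cv2.convexHull(c)[:,0].astype(float)
def rim(n,im,col,box,z):
    P=np.array([px2w(n,p,z)[:2] for p in blob(im,col,box)])
    (c,r)=cv2.minEnclosingCircle(P.astype(np.float32)); 
    A=np.c_[2*P,np.ones(len(P))]; s=np.linalg.lstsq(A,(P**2).sum(1),rcond=None)[0]
    return s[:2].round(1),2*np.sqrt(s[2]+s[:2]@s[:2]).round(1),np.round(c,1),round(2*r,1)
E
python3 - <<'E'
from h import *
im=cv2.imread('pics/t0.png');si=cv2.imread('pics/s0.png')
for c,b,z in [('orange',(400,190,485,270),80),('orange',(435,310,535,410),20),('green',(230,180,300,250),80),('blue',(316,195,388,266),58)]:
    print(c,rim('top',im,c,b,z))
for c,b,z in [('orange',(315,185,380,225),80),('green',(250,255,315,300),80),('blue',(285,225,360,270),58)]:
    print('side',c,rim('side',si,c,b,z))
print('deck corners',[px2w('top',p,60)[:2].round(0) for p in [(233,141),(487,163),(479,294),(217,271)]])
print('ball',px2w('top',(375,154),135).round(0),'jars',px2w('top',(250,147),115).round(0),px2w('top',(459,165),115).round(0))
a=cv2.resize(im[130:310,205:500],None,fx=2.6,fy=2.6,interpolation=cv2.INTER_CUBIC);cv2.imwrite('pics/c0.png',a)
E
```

```text
orange (array([ 504.6, -204. ]), np.float64(115.6), array([ 504.8, -203.8]), 116.4)
orange (array([ 229.6, -294.3]), np.float64(166.8), array([ 228.5, -294.5]), 169.1)
green (array([530.8, 152. ]), np.float64(77.6), array([529.6, 152. ]), 81.9)
blue (array([502.5, -22.7]), np.float64(132.8), array([502.8, -22.4]), 134.0)
side orange (array([ 502.9, -197.7]), np.float64(119.6), array([ 503.9, -196.4]), 125.2)Traceback (most recent call last):
  File "<stdin>", line 6, in <module>
  File "h.py", line 23, in rim
    P=np.array([px2w(n,p,z)[:2] for p in blob(im,col,box)])
                                         ~~~~^^^^^^^^^^^^
  File "h.py", line 20, in blob
    c=max(cv2.findContours(m,cv2.RETR_EXTERNAL,cv2.CHAIN_APPROX_NONE)[0],key=cv2.contourArea)
ValueError: max() iterable argument is empty
```

```bash
sed -i "s/'green':(45,80)/'green':(45,92)/" h.py; sed -i 's/(a,110,60)/(a,90,30)/' h.py
python3 - <<'E'
from h import *
im=cv2.imread('pics/t0.png');si=cv2.imread('pics/s0.png')
h=cv2.cvtColor(im,cv2.COLOR_BGR2HSV);hs=cv2.cvtColor(si,cv2.COLOR_BGR2HSV);print(h[216,265],h[216,244],hs[277,280])
for c,b,z in [('orange',(400,190,485,270),80),('green',(230,180,300,250),80),('blue',(316,195,388,266),58)]:
    print(c,rim('top',im,c,b,z))
for c,b,z in [('orange',(315,185,380,225),80),('green',(250,255,315,300),80),('blue',(285,225,360,270),58)]:
    try: print('side',c,rim('side',si,c,b,z))
    except Exception as e: print(e)
print('deck corners',[px2w('top',p,60)[:2].round(0) for p in [(233,141),(487,163),(479,294),(217,271)]])
print('ball',px2w('top',(375,154),135).round(0),'jars',px2w('top',(250,147),115).round(0),px2w('top',(459,165),115).round(0))
a=cv2.resize(im[130:310,205:500],None,fx=2.6,fy=2.6,interpolation=cv2.INTER_CUBIC);cv2.imwrite('pics/c0.png',a)
E
```

```text
[ 66 119 120] [ 65 110 102] [ 66 109 155]
orange (array([ 504.6, -204. ]), np.float64(116.4), array([ 504.7, -203.9]), 117.5)
green (array([529. , 150.6]), np.float64(91.6), array([528.2, 151.7]), 96.5)
blue (array([502.8, -22.7]), np.float64(134.2), array([502.8, -22.5]), 135.1)
side orange (array([ 502.7, -197.2]), np.float64(122.6), array([ 502.6, -196.6]), 129.5)
side green (array([523.2, 161.2]), np.float64(89.2), array([522.5, 162.7]), 92.6)
side blue (array([502.3, -21.2]), np.float64(135.2), array([502.3, -18.9]), 141.4)
deck corners [array([691., 227.]), array([ 650., -309.]), array([ 375., -281.]), array([414., 246.])]
ball [639. -66. 135.] jars [657. 182. 115.] [ 626. -235.  115.]
```

View pics/c0.png

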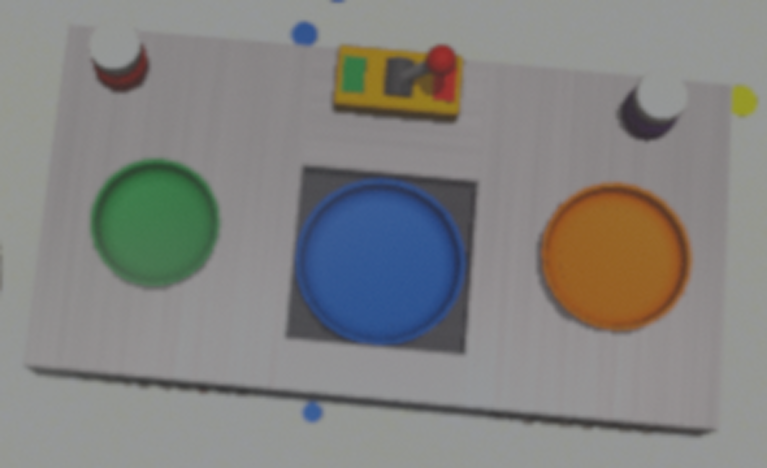

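The crop shows green at about (265,216) and ~100 mm across, orange at (442,229) and ~117 mm, and blue at (351.5,230.5). The other orange lid measures 167 mm, so it is the decoy. The dryer's yaw is about −4.4°, and the predicted ball position (639,−66) matches the measured one.

My plan is to grip each lid from the inside by opening the fingers, which centres it. I'll turn first.

```bash
cat > go.py <<'E'
import sys
from h import *
from scipy.spatial.transform import Rotation as R
def plan(x,y,z=None,yaw=None):
    s=env.state(); p=s['ee_pos']; M=R.from_euler('xyz',s['ee_rot'],degrees=True).as_matrix()
    d=np.array([x,y,p[2] if z is None else z])-p
    print('t',round(s['time_s'],1),'pose',p.round(1),s['ee_rot'].round(1),'units',(M.T@d/30).round(2),'spin',None if yaw is None else round((s['ee_rot'][2]-yaw)/8,2),'F',s['force'].round(1),'w',round(s['gripper_width'],1))
if __name__=='__main__': plan(*[float(a) for a in sys.argv[1:]])
E
python3 -m jog '{"jaw":[68,68,68,68],"slide":[[0,0,0],[0,0,0],[0,0,0],[0,0,0]],"spin":[0.87,0.87,0.87,0.87]}' 20
python3 go.py 504.6 -204 210 -4.4
python3 -c "
from h import *
print(px2w('top',(264.6,215.8),80),px2w('top',(441.7,228.8),80),px2w('top',(351.5,230.5),58))"
```

```text
time_s: 0.5
ee_pos: [227.9, -527.6, 213.5]
ee_rot: [-179.9, 0.0, -4.8]
force: [1.0, 0.3, 0.3]
gripper_width: 68.4
gripper_force: 0.0
t 0.5 pose [ 227.9 -527.6  213.5] [-179.9    0.    -4.8] units [  8.3  -11.51   0.12] spin -0.05 F [1.  0.3 0.3] w 68.4
[524.52093216 151.7925883   80.        ] [ 502.91040427 -204.24223469   80.        ] [501.46397397 -24.10071955  58.        ]
```

```bash
python3 -m jog '{"jaw":[68,68,68,68,68,68],"slide":[[0.7,-0.96,0],[0.7,-0.96,0],[0.7,-0.96,0],[0.7,-0.96,0],[0.7,-0.96,0],[0.7,-0.96,0]],"spin":[0,0,0,0,0,0]}' 20 >/dev/null
python3 -m jog '{"jaw":[68,68,68,68,68,68,68],"slide":[[0.68,-0.96,0],[0.68,-0.96,0],[0.68,-0.96,0],[0.68,-0.96,0],[0.68,-0.96,0],[0.68,-0.96,0],[0,0,0]],"spin":[0,0,0,0,0,0,0]}'
python3 go.py 503.8 -204 110 -4.4
```

```text
time_s: 1.8
ee_pos: [504.6, -199.8, 213.4]
ee_rot: [-179.9, -0.0, -4.2]
force: [-0.1, 0.1, -0.6]
gripper_width: 67.9
gripper_force: 0.0
t 1.8 pose [ 504.6 -199.8  213.4] [-179.9   -0.    -4.2] units [-0.02  0.15  3.45] spin 0.02 F [-0.1  0.1 -0.6] w 67.9
```

```bash
python3 -m jog '{"jaw":[68,68,68,68,68,68],"slide":[[-0.02,0.15,0.8],[0,0,0.9],[0,0,0.9],[0,0,0.9],[0,0,0.6],[0,0,0]],"spin":[0,0,0,0,0,0]}'
python3 go.py 503.8 -204 71 -4.4
python3 - <<'E'
from h import *
a=shot('side','s1.png'); b=shot('top','t1.png')
cv2.imwrite('pics/c1.png',np.hstack([cv2.resize(a[130:250,270:420],(600,480)) ])) 
E
```

```text
time_s: 2.4
ee_pos: [499.1, -206.8, 88.2]
ee_rot: [-179.9, 0.4, -4.5]
force: [-0.6, 0.3, -0.3]
gripper_width: 67.9
gripper_force: 0.0
t 2.4 pose [ 499.1 -206.8   88.2] [-179.9    0.4   -4.5] units [ 0.15 -0.1   0.57] spin -0.01 F [-0.6  0.3 -0.3] w 67.9
```

View pics/c1.png

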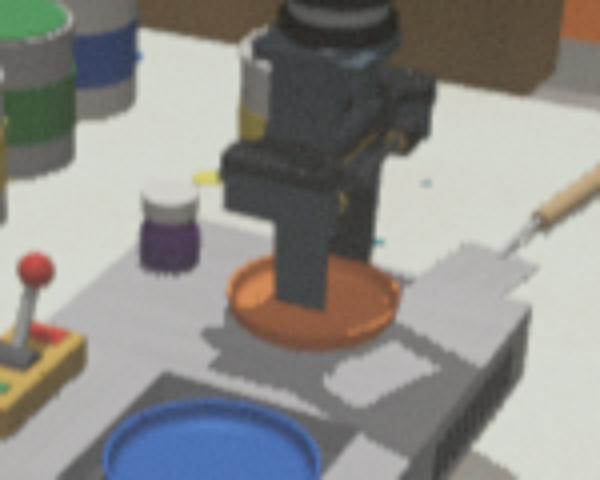

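The fingers hang over the orange lid's mouth, at about (345,205) in the side view, clear of the jar. I'll go down inside.

```bash
python3 -m jog '{"jaw":[68,68,68,68],"slide":[[0,0,0],[0.1,-0.1,0.3],[0,0,0.2],[0,0,0]],"spin":[0,0,0,0]}' >/dev/null
python3 go.py 503.8 -204 71 -4.4
```

```text
t 2.9 pose [ 504.4 -204.    75.1] [-1.8e+02  1.0e-01 -4.5e+00] units [-0.02  0.    0.14] spin -0.01 F [-0.2  0.2  0.5] w 67.9
```

```bash
python3 -m jog '{"jaw":[68,72,76,80,84,88,90,90],"slide":[[0,0,0.12],[0,0,0],[0,0,0],[0,0,0],[0,0,0],[0,0,0],[0,0,0],[0,0,0]],"spin":[0,0,0,0,0,0,0,0]}' 20
python3 go.py 503.8 -204 71 -4.4
```

```text
time_s: 3.7
ee_pos: [505.0, -204.4, 72.4]
ee_rot: [180.0, -0.0, -4.5]
force: [0.5, -0.3, -0.6]
gripper_width: 87.9
gripper_force: 19.3
t 3.7 pose [ 505.  -204.4   72.4] [180.   -0.   -4.5] units [-0.04 -0.01  0.05] spin -0.01 F [ 0.5 -0.3 -0.6] w 87.9
```

It grips outward at 19 N with the jaw at 88. Lifting.

```bash
python3 -m jog '{"jaw":[90,90,90,90,90,90,90,90],"slide":[[0,0,-0.1],[0,0,-0.2],[0,0,-0.3],[0,0,-0.4],[0,0,-0.4],[0,0,-0.4],[0,0,-0.2],[0,0,0]],"spin":[0,0,0,0,0,0,0,0]}' 25
python3 go.py 501.5 -24 130 -4.4
python3 - <<'E'
from h import *
a=shot('side','s2.png'); cv2.imwrite('pics/c2.png',cv2.resize(a[110:260,270:420],(600,600)))
E
```

```text
time_s: 4.5
ee_pos: [505.6, -204.7, 133.7]
ee_rot: [180.0, -0.1, -4.5]
force: [0.6, 0.2, -0.8]
gripper_width: 88.1
gripper_force: 23.7
t 4.5 pose [ 505.6 -204.7  133.7] [ 1.8e+02 -1.0e-01 -4.5e+00] units [-0.61 -5.99  0.12] spin -0.01 F [ 0.6  0.2 -0.8] w 88.1
```

View pics/c2.png

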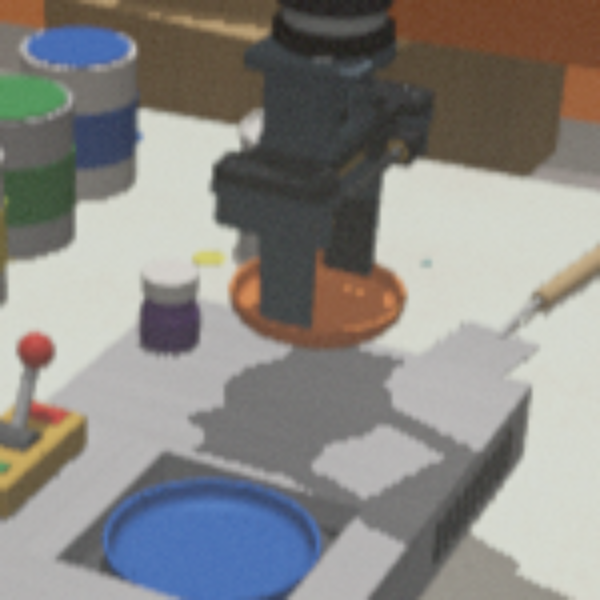

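The orange lid hangs level on the fingers, at about (350,185) in the side view. Next I'll compare its outline with the one predicted for a lid centred on the tool, then carry it over.

```bash
cat >> h.py <<'E'
from scipy.optimize import least_squares
def heldfit(n,im,col,box,c0,zr,D,crown,name=None):
    H=blob(im,col,box); t=np.linspace(0,2*np.pi,90); ring=lambda c,r,z:np.c_[c[0]+r*np.cos(t),c[1]+r*np.sin(t),0*t+z]
    ds=np.linspace(0,2*np.pi,24,endpoint=False); U=np.c_[np.cos(ds),np.sin(ds)]
    def f(c):
        q=np.vstack([w2px(n,ring(c,D/2,zr)),w2px(n,ring(c,D/2-1,zr-11)),w2px(n,ring(c,crown/2,zr-20))])
        return (q@U.T).max(0)-(H@U.T).max(0)
    s=least_squares(f,c0,loss='soft_l1'); return s.x.round(1),np.abs(f(s.x)).mean().round(2)
E
python3 - <<'E'
from h import *
a=cv2.imread('pics/s2.png');p=env.state()['ee_pos']
print(p,heldfit('side',a,'orange',(320,165,380,200),p[:2],p[2]+7.6,118,86))
print('deck',heldfit('side',cv2.imread('pics/s0.png'),'orange',(315,185,380,225),[504,-204],80,118,86), heldfit('side',cv2.imread('pics/s0.png'),'green',(245,250,320,305),[527,152],80,102,70),heldfit('top',cv2.imread('pics/t0.png'),'green',(230,180,300,250),[527,152],80,102,70))
E
python3 go.py 503.7 -23.9 130 -4.4
```

```text
[ 505.08809437 -204.44741187  132.88015914] (array([ 507.3, -208.7]), np.float64(1.11))
deck (array([ 505.8, -207. ]), np.float64(0.8)) (array([530.5, 147.2]), np.float64(3.21)) (array([530.4, 150.7]), np.float64(2.77))
t 4.5 pose [ 505.1 -204.4  132.9] [ 1.8e+02 -1.0e-01 -4.5e+00] units [-0.52 -6.    0.09] spin -0.01 F [ 0.  -0.4 -1.3] w 88.3
```

```bash
python3 -m jog '{"jaw":[90,90,90,90,90,90,90,90,90,90],"slide":[[-0.05,-0.6,0],[-0.05,-0.6,0],[-0.05,-0.6,0],[-0.05,-0.6,0],[-0.05,-0.6,0],[-0.05,-0.6,0],[-0.05,-0.6,0],[-0.05,-0.6,0],[-0.05,-0.6,0],[-0.05,-0.6,0]],"spin":[0,0,0,0,0,0,0,0,0,0]}' >/dev/null; python3 -m jog '{"jaw":[90,90],"slide":[[0,0,0],[0,0,0]],"spin":[0,0]}'>/dev/null
python3 go.py 503.7 -23.9 58 -4.4
```

```text
t 5.8 pose [503.7 -23.8 131.9] [ 1.8e+02  1.0e-01 -4.4e+00] units [0.   0.   2.46] spin -0.0 F [ 1.   0.6 -0.1] w 88.4
```

```bash
python3 -m jog '{"jaw":[90,90,90,90,90,90,90,90],"slide":[[0,0,0.4],[0,0,0.5],[0,0,0.5],[0,0,0.4],[0,0,0.3],[0,0,0.2],[0,0,0.1],[0,0,0]],"spin":[0,0,0,0,0,0,0,0]}' >/dev/null
python3 go.py 503.7 -23.9 55 -4.4
python3 - <<'E'
from h import *
a=shot('side','s3.png'); cv2.imwrite('pics/c3.png',cv2.resize(a[150:290,240:400],(640,560)))
E
```

```text
t 6.5 pose [504.  -23.8  60.1] [180.    0.   -4.5] units [-0.01  0.    0.17] spin -0.01 F [ 0.3 -0.   0.5] w 88.7
```

View pics/c3.png

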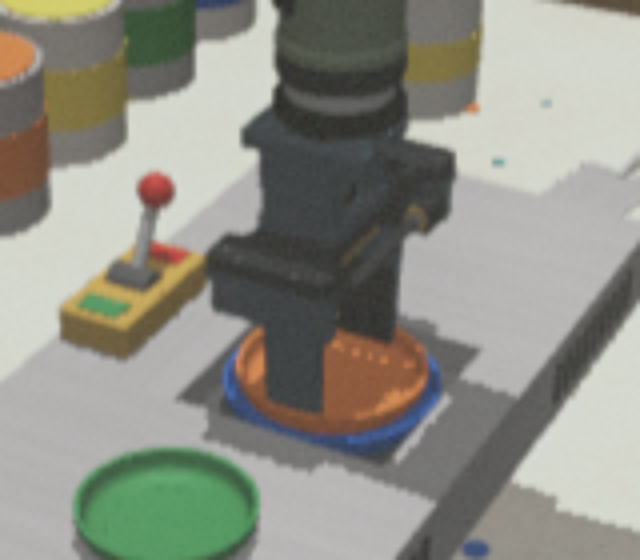

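The orange lid is centred inside the blue rim, at about (322,245) in the side view, and a few mm above home. I'll lower it and release.

```bash
python3 -m jog '{"jaw":[90,90,90,90,90],"slide":[[0,0,0.06],[0,0,0.05],[0,0,0.05],[0,0,0.04],[0,0,0]],"spin":[0,0,0,0,0]}'
python3 -m jog '{"jaw":[84,80,76,72,70,70],"slide":[[0,0,0],[0,0,0],[0,0,0],[0,0,0],[0,0,0],[0,0,0]],"spin":[0,0,0,0,0,0]}'
```

```text
time_s: 7.1
ee_pos: [504.1, -23.8, 54.4]
ee_rot: [180.0, -0.0, -4.5]
force: [0.3, -0.9, 0.4]
gripper_width: 88.6
gripper_force: 23.8
time_s: 7.7
ee_pos: [504.0, -23.8, 54.3]
ee_rot: [180.0, -0.0, -4.5]
force: [-0.3, -0.1, 0.2]
gripper_width: 70.0
gripper_force: 0.0
```

```bash
python3 -m jog '{"jaw":[66,62,58,56,56,56,56,56],"slide":[[0,0,-0.3],[0,0,-0.6],[0,0,-0.7],[0,0,-0.7],[0,0,-0.7],[0,0,-0.6],[0,0,-0.4],[0,0,0]],"spin":[0,0,0,0,0,0,0,0]}'
python3 - <<'E'
from h import *
a=shot('side','s4.png');b=shot('top','t4.png')
A=cv2.resize(a[200:310,230:390],(800,550));cv2.imwrite('pics/c4.png',A)
for c,bx,z in(('orange',(270,200,380,300),62),): print(heldfit('side',a,c,bx,[503,-24],z,118,118))
for n,im,bx in(('top',cv2.imread('pics/t0.png'),(235,185,296,247)),('side',a,(250,255,312,300))):
    g=im.astype(int); m=((g[...,1]-np.maximum(g[...,2],g[...,0]))>12).astype(np.uint8)
    k=np.zeros_like(m);k[bx[1]:bx[3],bx[0]:bx[2]]=1
    P=np.argwhere(m&k); print(n,P.min(0)[::-1],P.max(0)[::-1])
    h=cv2.convexHull(P[:,::-1].astype(np.int32))[:,0]
    Q=np.array([px2w(n,p,80)[:2] for p in h.astype(float)],np.float32);print(cv2.minEnclosingCircle(Q),cv2.fitEllipse(Q))
E
```

```text
time_s: 8.5
ee_pos: [505.1, -23.8, 176.3]
ee_rot: [180.0, -0.2, -4.5]
force: [0.4, -0.9, -0.1]
gripper_width: 56.1
gripper_force: 0.0
(array([509.9, -38.6]), np.float64(1.7))
top [240 191] [289 239]
((526.9347534179688, 152.8006134033203), 51.11533737182617) ((526.8250732421875, 152.87449645996094), (100.72753143310547, 101.84574890136719), 114.75276947021484)
side [258 261] [304 293]
((524.4092407226562, 156.0667266845703), 56.79523468017578) ((525.9232788085938, 156.3333282470703), (100.24256896972656, 114.46029663085938), 25.262859344482422)
```

View pics/c4.png

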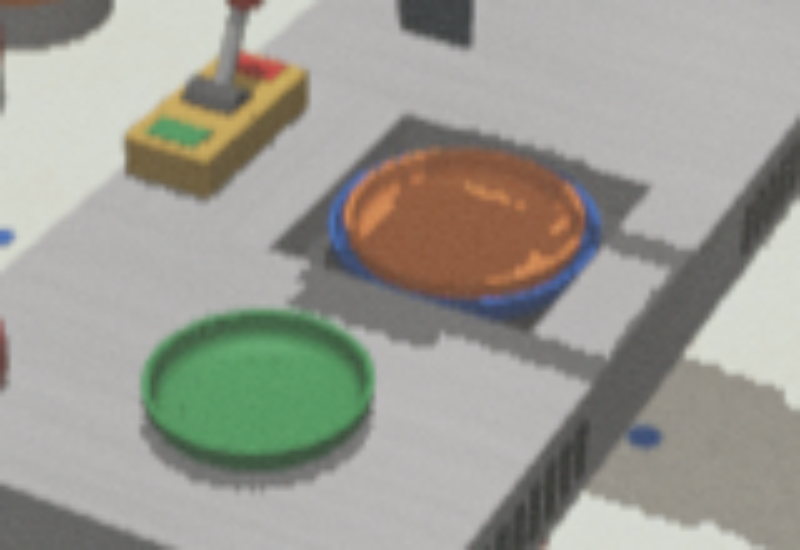

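The orange lid sits concentric in the blue one: in the crop, orange spans 343–588 and blue 328–602. Green measures 101.5 mm across and is at (526.9,152.8).

```bash
python3 go.py 526.9 152.6 110 -4.4
```

```text
t 8.6 pose [503.7 -23.7 174.1] [180.    0.   -4.5] units [ 0.31 -5.92  2.14] spin -0.01 F [-0.4  0.8  0.1] w 56.3
```

```bash
python3 -m jog '{"jaw":[56,56,56,56,56,56,56,56,56],"slide":[[0.04,-0.74,0],[0.04,-0.74,0],[0.04,-0.74,0],[0.04,-0.74,0],[0.04,-0.74,0],[0.04,-0.74,0],[0.04,-0.74,0],[0.03,-0.74,0],[0,0,0]],"spin":[0,0,0,0,0,0,0,0,0]}' >/dev/null
python3 -m jog '{"jaw":[56,56,56,56,56],"slide":[[0,0,0.6],[0,0,0.8],[0,0,0.8],[0,0,0.6],[0,0,0]],"spin":[0,0,0,0,0]}' >/dev/null
python3 -m jog '{"jaw":[56],"slide":[[0,0,0]],"spin":[0]}' >/dev/null
python3 go.py 526.9 152.6 72.4 -4.4
```

```text
t 10.1 pose [526.9 151.9  90. ] [ 1.8e+02  1.0e-01 -4.5e+00] units [-0.   -0.02  0.59] spin -0.01 F [0.9 1.2 0.4] w 56.1
```

```bash
python3 -m jog '{"jaw":[56,56,56,56],"slide":[[0,-0.02,0.25],[0,0,0.2],[0,0,0.13],[0,0,0]],"spin":[0,0,0,0]}'
python3 -m jog '{"jaw":[60,64,68,72,76,80,84,84],"slide":[[0,0,0],[0,0,0],[0,0,0],[0,0,0],[0,0,0],[0,0,0],[0,0,0],[0,0,0]],"spin":[0,0,0,0,0,0,0,0]}' 20
python3 go.py 526.9 152.6 72.4 -4.4
```

```text
time_s: 10.5
ee_pos: [526.8, 153.1, 72.5]
ee_rot: [180.0, 0.1, -4.5]
force: [-1.0, 0.2, 0.1]
gripper_width: 55.7
gripper_force: 0.0
time_s: 11.3
ee_pos: [527.2, 153.2, 73.0]
ee_rot: [180.0, -0.0, -4.5]
force: [0.2, 1.3, 0.3]
gripper_width: 70.5
gripper_force: 20.3
t 11.3 pose [527.2 153.2  73. ] [180.   -0.   -4.5] units [-0.01  0.02  0.02] spin -0.01 F [0.2 1.3 0.3] w 70.5
```

```bash
python3 -m jog '{"jaw":[84,84,84,84,84,84,84,84],"slide":[[0,0,-0.1],[0,0,-0.2],[0,0,-0.3],[0,0,-0.4],[0,0,-0.4],[0,0,-0.4],[0,0,-0.2],[0,0,0]],"spin":[0,0,0,0,0,0,0,0]}' 25
python3 go.py 503.8 -23.8 130 -4.4
```

```text
time_s: 12.1
ee_pos: [527.9, 153.4, 134.3]
ee_rot: [-180.0, -0.1, -4.5]
force: [-0.0, 0.0, -0.6]
gripper_width: 70.8
gripper_force: 24.8
t 12.1 pose [527.9 153.4 134.3] [-1.8e+02 -1.0e-01 -4.5e+00] units [-0.34  5.95  0.14] spin -0.01 F [-0.   0.  -0.6] w 70.8
```

```bash
python3 -m jog '{"jaw":[84,84,84,84,84,84,84,84,84,84],"slide":[[-0.03,0.59,0],[-0.03,0.59,0],[-0.03,0.59,0],[-0.03,0.59,0],[-0.03,0.59,0],[-0.03,0.59,0],[-0.03,0.59,0],[-0.03,0.59,0],[-0.03,0.59,0],[-0.03,0.59,0]],"spin":[0,0,0,0,0,0,0,0,0,0]}' >/dev/null; python3 -m jog '{"jaw":[84,84],"slide":[[0,0,0],[0,0,0]],"spin":[0,0]}'>/dev/null
python3 go.py 503.8 -23.8 63 -4.4
```

```text
t 13.3 pose [504.2 -22.5 132.6] [-180.     0.    -4.5] units [-0.01  0.04  2.32] spin -0.02 F [-0.5 -0.2 -0.4] w 70.9
```

```bash
python3 -m jog '{"jaw":[84,84,84,84,84,84,84,84],"slide":[[-0.01,0.04,0.4],[0,0,0.5],[0,0,0.5],[0,0,0.4],[0,0,0.3],[0,0,0.2],[0,0,0],[0,0,0]],"spin":[0,0,0,0,0,0,0,0]}' >/dev/null
python3 go.py 503.8 -23.8 59 -4.4
python3 - <<'E'
from h import *
a=shot('side','s5.png'); cv2.imwrite('pics/c5.png',cv2.resize(a[150:290,240:400],(640,560)))
E
```

```text
t 14.1 pose [504.4 -23.7  64.1] [180.   -0.   -4.5] units [-0.02  0.    0.17] spin -0.01 F [ 1.4 -0.2 -0. ] w 70.9
```

View pics/c5.png

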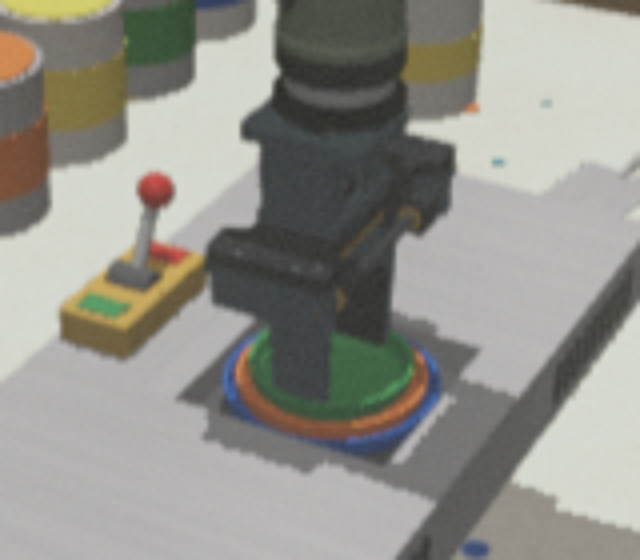

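The green lid is centred over orange, a few mm high. I'll lower it, release and raise.

```bash
python3 -m jog '{"jaw":[84,84,84,84,84],"slide":[[-0.01,0,0.06],[0,0,0.05],[0,0,0.04],[0,0,0.02],[0,0,0]],"spin":[0,0,0,0,0]}'
python3 -m jog '{"jaw":[68,64,60,56,54,54],"slide":[[0,0,0],[0,0,0],[0,0,0],[0,0,0],[0,0,0],[0,0,0]],"spin":[0,0,0,0,0,0]}'
python3 -m jog '{"jaw":[50,40,30,20,10,0,0,0],"slide":[[0,0,-0.3],[0,0,-0.6],[0,0,-0.8],[0,0,-0.8],[0,0,-0.8],[0,0,-0.8],[0,0,-0.6],[0,0,0]],"spin":[0,0,0,0,0,0,0,0]}'
python3 - <<'E'
from h import *
a=shot('side','s6.png');b=shot('top','t6.png')
cv2.imwrite('pics/c6.png',cv2.resize(a[170:290,240:400],(800,600)))
E
python3 go.py 639.5 -105 200 -4.4
```

```text
time_s: 14.65
ee_pos: [503.7, -23.8, 59.0]
ee_rot: [180.0, -0.0, -4.5]
force: [-0.5, -0.1, 1.5]
gripper_width: 70.8
gripper_force: 25.0
time_s: 15.25
ee_pos: [503.7, -23.7, 58.8]
ee_rot: [180.0, 0.0, -4.5]
force: [0.0, 0.1, -0.3]
gripper_width: 54.0
gripper_force: 0.0
time_s: 16.05
ee_pos: [505.4, -23.9, 203.0]
ee_rot: [180.0, -0.4, -4.5]
force: [-0.6, -1.1, -0.5]
gripper_width: 0.4
gripper_force: 0.0
t 16.1 pose [503.5 -23.7 199.9] [180.   -0.   -4.5] units [ 4.73  2.35 -0.  ] spin -0.01 F [-0.5  1.1 -0.6] w 0.4
```

View pics/c6.png

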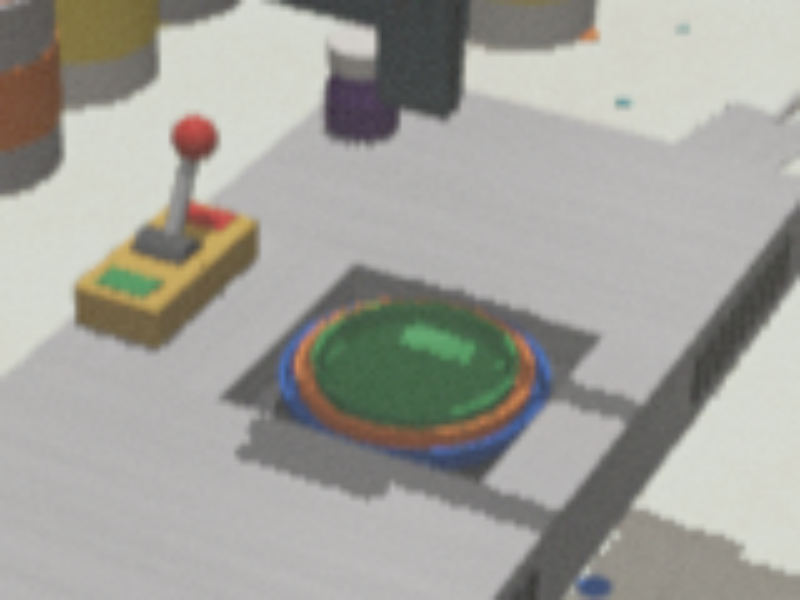

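All three lids are nested concentrically in the well; in the crop green is centred at (415,365), with the orange and blue rings even around it. Now the toggle, with shut fingers coming from its −y side.

```bash
python3 -m jog '{"jaw":[0,0,0,0,0,0,0,0,0],"slide":[[0.6,0.3,0],[0.6,0.3,0],[0.6,0.3,0],[0.6,0.35,0],[0.6,0.35,0],[0.6,0.3,0],[0.6,0.3,0],[0.5,0.25,0],[0,0,0]],"spin":[0,0,0,0,0,0,0,0,0]}' 10 >/dev/null
python3 go.py 638 -108 120 -4.4
```

```text
t 17.1 pose [ 639.1 -108.9  197.4] [180.    0.2  -4.5] units [-0.03 -0.03  2.58] spin -0.02 F [ 0.6  0.7 -0.3] w 0.1
```

```bash
python3 -m jog '{"jaw":[0,0,0,0,0,0],"slide":[[0,0,0.5],[0,0,0.6],[0,0,0.6],[0,0,0.5],[0,0,0.4],[0,0,0]],"spin":[0,0,0,0,0,0]}'
python3 -m jog '{"jaw":[0,0,0,0,0,0],"slide":[[0,-0.3,0],[0,-0.3,0],[0,-0.3,0],[0,-0.2,0],[0,-0.2,0],[0,0,0]],"spin":[0,0,0,0,0,0]}'
```

```text
time_s: 17.65
ee_pos: [636.5, -107.4, 119.4]
ee_rot: [-180.0, 0.3, -4.5]
force: [0.3, 1.2, 1.0]
gripper_width: 0.3
gripper_force: 0.0
time_s: 18.25
ee_pos: [641.6, -67.9, 121.9]
ee_rot: [-180.0, -0.0, -4.4]
force: [-0.7, 0.3, -0.2]
gripper_width: 0.7
gripper_force: 0.0
```

```bash
python3 -m jog '{"jaw":[0,0,0,0,0,0],"slide":[[0,-0.2,0],[0,-0.2,0],[0,-0.2,0],[0,-0.15,0],[0,0,0],[0,0,0]],"spin":[0,0,0,0,0,0]}'
python3 - <<'E'
from h import *
a=shot('side','s7.png');cv2.imwrite('pics/c7.png',cv2.resize(a[150:280,220:400],(720,520)))
E
```

```text
time_s: 18.85
ee_pos: [643.3, -46.6, 121.8]
ee_rot: [180.0, 0.0, -4.5]
force: [-0.7, -0.4, 0.2]
gripper_width: 0.1
gripper_force: 0.0
```

View pics/c7.png

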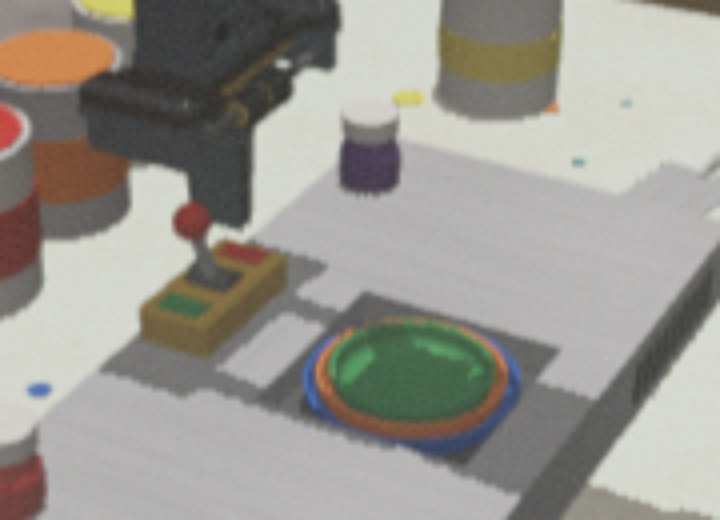

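The lever now leans toward the green mark, with the ball at about (268,205) in the side view. I'll check against the predicted on and off positions.

```bash
python3 - <<'E'
from h import *
for y in(-66.5,-37.5,-22,-8.6): print(y,w2px('side',[641.7+.077*(y+37.5),y,142-7*((y+37.5)/29)**2]).round(1))
for f in('s0.png','s7.png'):
    im=cv2.imread('pics/'+f).astype(int)[180:225,255:290]; m=(im[...,2]-im.max(-1,initial=0,where=np.array([True,True,False]))>60)
    print(f,np.argwhere(m).mean(0)[::-1]+[255,180])
E
```

```text
-66.5 [[279.6 197.2]]
-37.5 [[273.4 199.7]]
-22 [[270.  203.2]]
-8.6 [[267.2 207.4]]
s0.png [279.82539683 202.84126984]
s7.png [273.08695652 207.7826087 ]
```

```bash
python3 -m jog '{"jaw":[0,0,0,0,0,0,0,0],"slide":[[0,0.3,0],[0,0.5,-0.2],[0,0.5,-0.5],[0,0,-0.8],[0,0,-0.8],[0,0,-0.8],[0,0,-0.5],[0,0,0]],"spin":[0,0,0,0,0,0,0,0]}'
python3 - <<'E'
from h import *
a=shot('side','s8.png');b=shot('top','t8.png')
im=a.astype(int)[190:222,258:290]; m=(im[...,2]-im[...,1]>50)&(im[...,2]-im[...,0]>50)
n,l,s,c=cv2.connectedComponentsWithStats(m.astype(np.uint8)); print(s[1:,4],c[1:]+[258,190])
cv2.imwrite('pics/c8.png',np.hstack([cv2.resize(a[180:270,240:360],(400,300)),cv2.resize(b[130:280,220:420],(400,300))]))
E
```

```text
time_s: 19.7
ee_pos: [641.5, -87.3, 233.1]
ee_rot: [179.9, -0.4, -4.5]
force: [0.2, 0.1, 0.2]
gripper_width: 0.5
gripper_force: 0.0
[34 30] [[265.70588235 206.5       ]
 [280.26666667 212.76666667]]
```

View pics/c8.png

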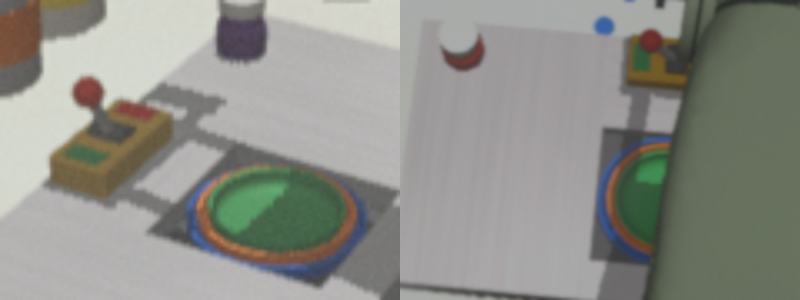

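The ball is at (266,206.5), against a predicted (267,207) for on. The lids are nested and level, the jars are standing, and the gripper is clear of everything. Handing in.

```bash
python3 -c "
from workcell import env
print(env.job_done())"
```

```text
the job is handed in; nothing more can be done
None
```

I handed the job in at about 20 s of the 72 s: the last pictures show orange nested in blue and green in orange, level and centred, the toggle on, and both jars standing; the hand-in call gave no verdict.

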